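# Vacuum on, lid shut, start the spin coater

## Task

A mask plate lies ready on the chuck of the bench spin coater. Using fingertips only, push the vacuum slide valve fully over to its right-hand stop so that the plate is held, push the open lid down fully shut without slamming it, and only then press the large round start button all the way down and let it come up again. Do not press the small stop button, do not pinch or pick up anything, and leave the plate and the things around the coater where they are.

Things in the scene. Friction and masses are not known exactly. Their poses are not given: they have to be found in the camera images.
- coater: The spin coater, a fixed white box 280 mm deep (x), 260 wide (y), top 100 mm above the bench. Origin: centre of its underside. +x to its rear, +y to its left seen from its front, +z up; left, right, front and rear below are its own. The front 80 mm of the top is the control deck: slide valve left, start button right of the middle, stop button far right. Behind it the round bowl, under the lid.
- valve (a joint): Position of the vacuum valve's sleeve, m: 0 = left stop (vacuum off), 0.018 = right stop (vacuum on). Grows as the sleeve moves to the coater's right (-y). It stays where it is left; about 3 N slides it.
- valve_center (a point): Centre of the valve's sleeve, 127 mm above the bench; moves with it. A metal cylinder lying along y, 30 mm long, 40 mm in diameter, on a 12 mm pipe hoop that reaches 50 mm left and right of mid-travel. An 18 mm collar on the pipe at each end of the travel stops it. From 9 to 20 mm above this point the sleeve's end face stands free above pipe and collar, to be pushed by a fingertip from above.
- lid (a joint): Opening angle of the lid, rad: 0 = shut, 1.35 = fully open (nearly upright). It turns about its rear edge (axis along y); the free front edge comes forward and down as it shuts. Friction hinge: the lid stays at any angle and takes 1 to 5 N at the front edge to move, right down to shut.
- lid_hinge (a point): Middle of the lid's hinge axis, 108 mm above the bench at the rear of the coater.
- lid_front (a point): Point on the outer face (the top when shut) of the lid's front frame bar, mid-width, 15 mm behind the front edge, 170 mm from the hinge axis, 5.5 mm outside the plane through it. Own z = lid's outward normal, own x = from front edge to hinge. The lid: frame 236 mm wide, 185 mm from axis to front edge, 11 thick, front bar 34 deep, clear window; a 60 mm wide tab stands 16 mm out of the front edge.
- start (a joint): Travel of the start button, m: 0 = up, 0.006 = fully down. Spring return; about 5 N holds it fully down.
- start_top (a point): Centre of the top of the start button, the large round one (28 mm diameter), 123 mm above the bench when up. It is pressed straight down.
- stop (a joint): Travel of the stop button, m: 0 = up, 0.005 = down. To be left alone.
- stop_top (a point): Centre of the top of the stop button, the small round one (14 mm diameter), 56 mm to the right of the start button.
- mask_center (a point): Centre of the mask plate, a loose square glass plate 63.5 x 63.5 x 3 mm, dark on top, lying on the chuck in the bowl, its middle 87.5 mm above the bench. To be left alone.
- chuck_center (a point): Point of the coater on the chuck's axis, where the centre of the mask plate belongs (fixed to the coater).
- dropper_center (a point): Half-way up the dropper bottle, 36 mm diameter, 86 mm tall, standing right of the coater.
- canister_center (a point): Half-way up the pale lens canister, 41 mm diameter, 50 mm tall, standing left of the coater.
- carrier_center (a point): Centre of the round white wafer carrier, 64 mm diameter, 14 mm tall, right of the coater.
- tweezers_center (a point): Centre of the black tweezers, 140 mm long along their y axis, 13 mm wide, 9 mm tall, lying left of the coater.
- case_center (a point): Centre of the flat wafer case, 97 x 119 x 28 mm, at the right front of the bench.
- mouse_center (a point): Centre of the black mouse, 111 x 60 x 35 mm, at the right of the bench.
Things that resemble listed ones, but are neither listed nor needed, are in the scene too. Of the things that look like the part that bears mask_center, the larger one is meant.

How it is judged:
By the outcome, as a careful person would: the job done as asked, in the order asked, and still so for the second after the job is handed in, with the robot touching nothing.
It also fails if it takes over 51 s, if anything falls off the work surface, if the arm or the gripper's body presses on something with over 40 N, if the wrist force passes 120 N, or if a joint passes its speed limit or range.

## Robot

A 7-joint arm with a two-finger parallel gripper is mounted at the origin on a cart in front of the work surface, level with it; the furniture and walls round the work are solid. World frame = base frame: x ahead of the robot, y to its left, z up, the work surface at z = 0. Lengths are in m, angles in rad, forces in N, time in s.
With the tool pointing down it reaches from about 0.4 to 0.85 m from the base axis. Payload 4.4 kg.
Tool frame: the origin (TCP) lies between the finger pads; the fingertips stand 14 mm ahead of it and the grasp point (between the pads) lies 5 mm behind it; z points along the fingers, y is the direction in which the jaws open and shut (so a half turn about z gives the same grasp; the last joint's range is limited). The gripper opens to 94 mm and grips with 3 to 60 N. Pads are 16 mm wide; open, the fingers measure 119 mm over their backs; the gripper's body (75 mm by 177 mm) begins 78 mm behind the grasp point.
Start: joints at [-1.377, 0.628, 0.038, 1.517, -0.027, 0.996, -0.02], TCP at [0.167, 0.628, 0.219] pointing down, gripper open.
Joint ranges: [-3.06, 3.06], [-0.37, 2.12], [-1.25, 1.32], [0.18, 2.47], [-1.1, 4.24], [0.23, 1.98], [-2.94, 2.94]. Speed limits (rad/s): [2.57, 2.57, 3.14, 3.14, 3.14, 3.14, 3.14].

## Interface

Orientations are given as a unit quaternion [w, x, y, z].
In Python, from bench import get_obs, capture, finish_job gives the robot as it stands.
- The arm moves only by the shell command python3 -m handwheel 'ROWS' [OPENING] [FORCE]. ROWS is JSON, a list of rows, each a list of 2 entries, a list of its own where there are three numbers: the shift along the tool's x, y, z in m, then the turn, a rotation vector about the tool's x, y, z in degrees. In form: [[[dx, dy, dz], [wx, wy, wz]], ...]. A call has 1 to 20 rows; each row shifts and turns the commanded pose from where the row before left it, along the tool's axes as they then stand; what a row does not reach is not made up. A row lasts 1/10 s, in which the tool goes at most 50 mm and 8.59 degrees, less where a joint would pass 70% of its speed; a pose out of reach is approached as far as the arm can. A call is refused whole if a number of a shift passes 0.05 or a number of a turn 8.59, either way. A call with a gripper value outside its range is refused whole. OPENING is the closure, from 0 (fully open) to 1 (shut), set as the call begins (- or left out, the last holds). The fingers move at their own pace and stop on an object; FORCE is the grip in N (left out, the last holds). Time passes only in rows, so rows that do not move let the fingers close. It gives the time, the measured TCP pose, the force and the opening at its end, in the units of the state.
- get_obs(): the state, without advancing time (a new reading comes with each control period).
- capture(name): name is "scene" or "top" or "wrist"; returns a dict with "img" (400x640x3 uint8, red, green, blue), "z_map" (400x640 float32, m along the optical axis (not along the pixel's ray), 0 where there is no reading), "fx", "fy", "cx", "cy" (pixels), "R" (3x3) and "t" (3): a world point X has camera coordinates R X + t; the wrist camera has in their place "T_tool_cam" (4x4, takes a point from camera to tool coordinates, whose origin is the TCP and whose axes are the flange's). Camera axes: x right, y down, z forward; pixel columns grow to the right and rows downward; lengths in m; the calibration is good to about 2 mm. The wrist camera is an equidistant fisheye: a pixel r from the principal point sees the ray r / f radians off the axis. A picture is of the moment at which its call begins: read the wrist's pose just before it.
- finish_job(): hands the job in, once; it reports no verdict.
The state is a dict: "time": time; "qpos": joint angles; "qvel": joint speeds; "tau": joint torques, N m; "tool_pos": TCP position; "tool_rot": TCP orientation; "contact_force": force on the tool from outside, world axes, zero at the start; "ft_torque": the same for the moment, N m; "finger_gap": opening from 0.0 (shut) to 1.0 (fully open).
Only numpy, scipy, OpenCV 4.12 (cv2) and the standard library are available. Lean on these libraries where they do the work, as an engineer would, in place of code of your own. Each camera call takes 0.05 s, during which the arm holds its last target. There are 200 camera calls.

## Working session

There is one attempt and no reset: what is moved stays moved. The work goes in short steps, Python scripts to look and compute and a shell command to move; the robot and the scene stay as the last step left them, time stands still between calls to the robot, and variables do not carry over. Pictures are saved under pics/ and viewed, about 8 in all and at most 12, crops included, and the job is handed in when it is done.

```bash
mkdir -p pics; ls
cat > h.py <<'E'
import numpy as np, cv2
from bench import get_obs, capture
from scipy.spatial.transform import Rotation as Ro
def pix(c,u,v,z=None):
    if z is None: z=float(np.median(c['z_map'][v-1:v+2,u-1:u+2]))
    p=np.array([(u-c['cx'])/c['fx']*z,(v-c['cy'])/c['fy']*z,z])
    return c['R'].T@(p-c['t'])
def proj(c,X):
    p=c['R']@np.array(X)+c['t']; return p[0]/p[2]*c['fx']+c['cx'],p[1]/p[2]*c['fy']+c['cy']
def onplane(c,u,v,h):
    o=-c['R'].T@c['t']; d=c['R'].T@np.array([(u-c['cx'])/c['fx'],(v-c['cy'])/c['fy'],1]); return o+d*(h-o[2])/d[2]
def save(n,im): cv2.imwrite('pics/'+n+'.png',im[:,:,::-1])
E
python3 - <<'E'
from h import *
import pickle
a=capture('scene');b=capture('top')
pickle.dump((a,b),open('c.pkl','wb'))
save('scene0',a['img']);save('top0',b['img'])
for c in(a,b): print(-c['R'].T@c['t'],c['R'][2],c['fx'])
print(get_obs())
E
```

```text
pics
[ 0.00948188 -0.61300766  0.85992493] [ 0.51549758  0.44754814 -0.73072766] 437.13923334294765
[ 0.33689562 -0.11794043  1.1302967 ] [ 0.21440054 -0.01616704 -0.97661202] 445.55452885973733
{'time': 0.1, 'qpos': array([-1.37680863,  0.62924479,  0.03844764,  1.51821277, -0.02702205,
        0.99630356, -0.01998989]), 'qvel': array([ 7.48729528e-05, -2.35998611e-03,  9.73820682e-04,  7.52311002e-04,
       -7.74525912e-04,  7.94391159e-04,  4.61618160e-04]), 'tau': array([ 3.65950727e-03, -5.50794697e+01,  1.14809968e+00, -1.87119341e+01,
       -5.20181470e-02,  1.90658681e-02,  6.54379437e-05]), 'tool_pos': array([0.16679219, 0.62766729, 0.2186695 ]), 'tool_rot': array([-1.07885069e-04,  1.29530315e-01,  9.91575119e-01, -8.18317210e-04]), 'contact_force': array([-0.55302766,  0.42361588, -0.50509828]), 'ft_torque': array([0.01284835, 0.0153487 , 0.03944679]), 'finger_gap': 1.0010698944263747}
```

View pics/scene0.png

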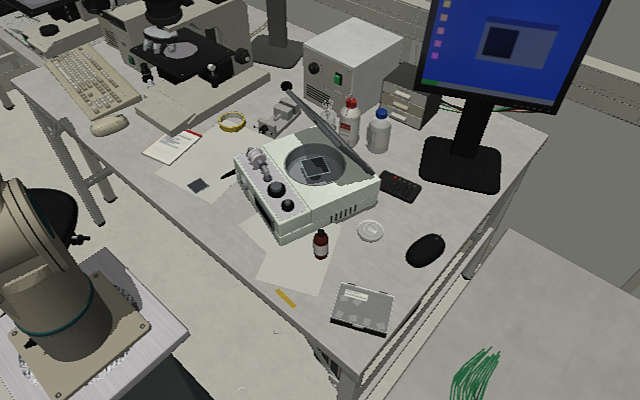

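View pics/top0.png

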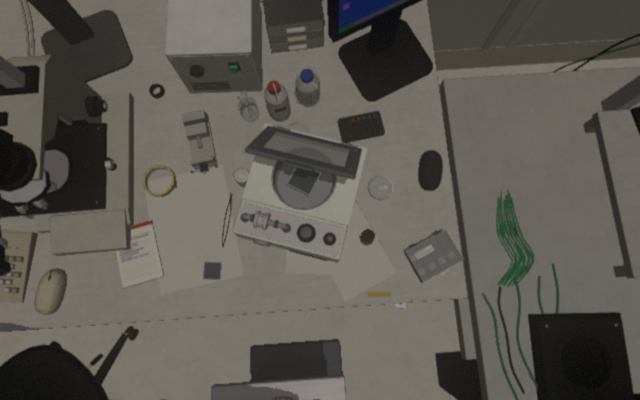

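The scene view shows the coater at about (305,185). In the top view the valve is at (262,220), the start button at (306,233), the stop button at (330,239) and the open lid at (305,150). I'll enlarge both.

Run:
```python
from h import *
import pickle
a,b=pickle.load(open('c.pkl','rb'))
A=cv2.resize(a['img'][75:250,220:395],(600,600),interpolation=2)[:, :]
B=cv2.resize(b['img'][115:270,225:380],(600,600),interpolation=2)
A=cv2.resize(A,(400,400));B=cv2.resize(B,(400,400))
save('crop1',cv2.convertScaleAbs(np.hstack([A,B]),alpha=1.3))
```

```text
(no output)
```

View pics/crop1.png

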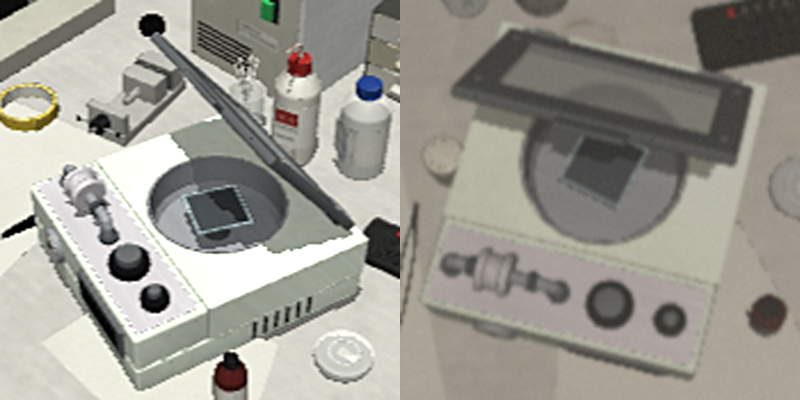

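The crops show the sleeve at its left end (top 262,220), the large start button (306,232), the smaller stop button (330,239), and the mask on the chuck at (302,180).

- **Start or stop:** two round buttons. The larger one, left of the other, is start.
- **Mask:** the plate in the bowl fits. The small dark square at (212,270) lies on the bench and is a decoy.

Now I'll triangulate.

Run:
```python
from h import *
import pickle
a,b=pickle.load(open('c.pkl','rb'))
def tri(pa,pb):
    P=[c['fx']*0+np.array([[c['fx'],0,c['cx']],[0,c['fy'],c['cy']],[0,0,1]])@np.c_[c['R'],c['t']] for c in(a,b)]
    X=cv2.triangulatePoints(P[0],P[1],np.array(pa,float).reshape(2,1),np.array(pb,float).reshape(2,1)); return (X[:3]/X[3]).ravel()
np.set_printoptions(precision=4,suppress=True)
for n,pa,pb,h in [('start',(276,187.7),(306.4,232.4),.123),('stop',(287.8,204),(329.6,238.6),.12),('sleeve',(256.3,156.4),(262.2,220),.13)]:
    print(n,tri(pa,pb),onplane(a,*pa,h),onplane(b,*pb,h),pix(b,int(pb[0]),int(pb[1])))
for n,pb,h in [('FL',(234.3,232),.1),('FR',(339.3,259.5),.1),('RR',(366.4,148),.1)]: print(n,onplane(b,*pb,h))
# lid: depth points in top
for u,v in [(262,130),(355,152),(250,150),(349,176),(300,165)]: print('lid',u,v,pix(b,u,v))
# coater top plane fit: points z .095-.105 
z=b['z_map'];vv,uu=np.mgrid[115:270,225:380]
Z=z[115:270,225:380];p=np.stack([(uu-b['cx'])/b['fx']*Z,(vv-b['cy'])/b['fy']*Z,Z],-1).reshape(-1,3)
W=(p-b['t'])@b['R']; m=(abs(W[:,2]-.1)<.006)
print(cv2.minAreaRect(W[m][:,:2].astype(np.float32)),m.sum())
L=W[(W[:,2]>.14)]; 
c0=L.mean(0);print(c0,np.linalg.svd(L-c0,full_matrices=False)[2],L[:,2].max())
print(cv2.minAreaRect(L[:,:2].astype(np.float32)))
# dropper etc. height near scene
```

```text
start [ 0.4818 -0.0947  0.1196] [ 0.4799 -0.0972  0.123 ] [ 0.4811 -0.0946  0.123 ] [ 0.4821 -0.0938  0.1226]
stop [ 0.465  -0.1471  0.116 ] [ 0.4635 -0.1502  0.12  ] [ 0.4637 -0.1464  0.12  ] [ 0.4652 -0.1451  0.1196]
sleeve [0.5144 0.003  0.136 ] [0.5185 0.0081 0.13  ] [0.5155 0.0037 0.13  ] [0.5133 0.0027 0.1421]
FL [0.497  0.0733 0.1   ]
FR [ 0.4165 -0.1656  0.1   ]
RR [ 0.6802 -0.2524  0.1   ]
lid 262 130 [ 0.7439 -0.0015  0.1006]
lid 355 152 [ 0.6571 -0.2192  0.1457]
lid 250 150 [0.6416 0.0078 0.2531]
lid 349 176 [ 0.5723 -0.1916  0.2519]
lid 300 165 [ 0.5998 -0.0935  0.261 ]
((0.5893981456756592, -0.08606135845184326), (0.2604556679725647, 0.280878484249115), 71.40526580810547) 6112
[ 0.6245 -0.1003  0.2388] [[ 0.3261  0.0256 -0.945 ]
 [ 0.1507  0.9854  0.0787]
 [-0.9332  0.1681 -0.3175]] 1.130296697857032
((0.5328990817070007, -0.06780719757080078), (0.23499658703804016, 0.3400947153568268), 71.5418930053711)
```

```bash
cat >> h.py <<'E'
C=np.array([.5894,-.0861,0]); yaw=np.deg2rad(-18.55); RC=Ro.from_euler('z',yaw).as_matrix()
def co(X): return (np.asarray(X)-C)@RC
E
python3 - <<'E'
from h import *
import pickle
a,b=pickle.load(open('c.pkl','rb'))
np.set_printoptions(precision=4,suppress=True)
for n,c,(u0,u1,v0,v1) in(('top',b,(225,380,115,200)),('scene',a,(270,400,75,190))):
    vv,uu=np.mgrid[v0:v1,u0:u1];Z=c['z_map'][v0:v1,u0:u1]
    p=np.stack([(uu-c['cx'])/c['fx']*Z,(vv-c['cy'])/c['fy']*Z,Z],-1).reshape(-1,3)
    W=co((p-c['t'])@c['R'])
    m=(W[:,2]>.13)&(W[:,2]<.33)&(abs(W[:,1])<.12)&(W[:,0]>-.06)&(W[:,0]<.17); L=W[m]
    k=np.polyfit(L[:,0],L[:,2],1);r=abs(np.polyval(k,L[:,0])-L[:,2])<.012
    k=np.polyfit(L[r][:,0],L[r][:,2],1)
    print(n,len(L),r.sum(),k,np.arctan(-k[0]),'top z',np.percentile(L[:,2],[50,90,99]),L[r].min(0),L[r].max(0))
    i=L[:,2].argsort()[-8:];print(L[i])
print(co(get_obs()['tool_pos']))
E
python3 -m handwheel '[[[0,0,-0.03],[0,0,3.5]],[[0,0,-0.05],[0,0,0]],[[-0.0264,-0.0221,0],[0,0,0]],[[-0.0264,-0.0221,0],[0,0,0]],[[-0.0264,-0.0221,0],[0,0,0]],[[-0.0264,-0.0221,0],[0,0,0]],[[-0.0264,-0.0221,0],[0,0,0]],[[-0.0264,-0.0221,0],[0,0,0]],[[-0.0264,-0.0221,0],[0,0,0]],[[-0.0264,-0.0221,0],[0,0,0]],[[-0.0264,-0.0221,0],[0,0,0]],[[-0.0264,-0.0221,0],[0,0,0]]]' 1 10
```

```text
top 3229 3220 [-1.2707  0.278 ] 0.9040347764477261 top z [0.2065 0.2539 0.2648] [ 0.004 -0.118  0.13 ] [0.12   0.1171 0.2685]
[[ 0.0091 -0.0236  0.267 ]
 [ 0.0075 -0.0095  0.2671]
 [ 0.0085 -0.0217  0.2672]
 [ 0.0075  0.0156  0.2672]
 [ 0.0054 -0.0017  0.2673]
 [ 0.0074 -0.0012  0.2674]
 [ 0.0077  0.0052  0.2682]
 [ 0.0051 -0.0185  0.2685]]
scene 884 879 [-1.2274  0.2791] 0.8871467431054149 top z [0.2402 0.2574 0.2675] [ 0.0061 -0.1187  0.1304] [0.1231 0.1186 0.2696]
[[ 0.0075 -0.0143  0.2677]
 [ 0.0068  0.0067  0.2678]
 [ 0.0075 -0.0187  0.268 ]
 [ 0.009  -0.0073  0.268 ]
 [ 0.0105 -0.0001  0.2682]
 [ 0.0086  0.0009  0.2682]
 [ 0.0102  0.0038  0.2684]
 [ 0.0097 -0.006   0.2696]]
[-0.6277  0.5422  0.2187]
time: 1.3
tool_pos: [0.3481, 0.3338, 0.2993]
tool_rot: [-0.0, 0.16, 0.987, -0.0]
contact_force: [0.8, 0.2, 0.7]
finger_gap: 0.024
```

```bash
python3 -m handwheel '[[[-0.0264,-0.0221,0],[0,0,0]],[[-0.0264,-0.0221,0],[0,0,0]],[[-0.0264,-0.0221,0],[0,0,0]],[[-0.0264,-0.0221,0],[0,0,0]],[[-0.0264,-0.0221,0],[0,0,0]],[[-0.0264,-0.0221,0],[0,0,0]],[[-0.0264,-0.0221,0],[0,0,0]],[[-0.0264,-0.0221,0],[0,0,0]],[[-0.0264,-0.02,0.02],[0,0,0]],[[-0.0264,-0.02,0.03],[0,0,0]],[[0,0,0],[0,0,0]]]'
python3 - <<'E'
from h import *
o=get_obs();c=capture('wrist');print(co(o['tool_pos']),o['tool_rot'],o['qpos'],c['fx'],c['cx'],c['cy']);print(c['T_tool_cam'])
y=Ro.from_quat(np.r_[o['tool_rot'][1:],o['tool_rot'][0]]).as_matrix();print(RC.T@y)
save('w1',c['img'])
s=capture('scene');save('s1',cv2.resize(s['img'][75:250,220:395],(600,600)))
E
```

```text
time: 2.4
tool_pos: [0.5293, 0.0411, 0.246]
tool_rot: [-0.002, 0.163, 0.987, -0.002]
contact_force: [-0.6, 0.3, -0.2]
finger_gap: 0.006
[-0.09746713  0.10145781  0.24600468] [-0.00235933  0.16311699  0.98660107 -0.00237041] [-0.3018908   0.43791193  0.24470159  1.81585343 -0.12619324  0.90895355
  1.24200019] 309.70691628693146 318.1186845307388 196.24795637249383
[[-6.72392554e-04 -9.69364294e-01 -2.45626574e-01  7.13520092e-02]
 [ 9.99999637e-01 -7.80201374e-04  3.41604097e-04 -3.77465940e-05]
 [-5.22777004e-04 -2.45626255e-01  9.69364467e-01 -1.66491524e-01]
 [ 0.00000000e+00  0.00000000e+00  0.00000000e+00  1.00000000e+00]]
[[-0.99998465  0.0039309  -0.00390356]
 [ 0.00395208  0.99997744 -0.00543164]
 [ 0.00388212 -0.00544698 -0.99997763]]
```

View pics/w1.png

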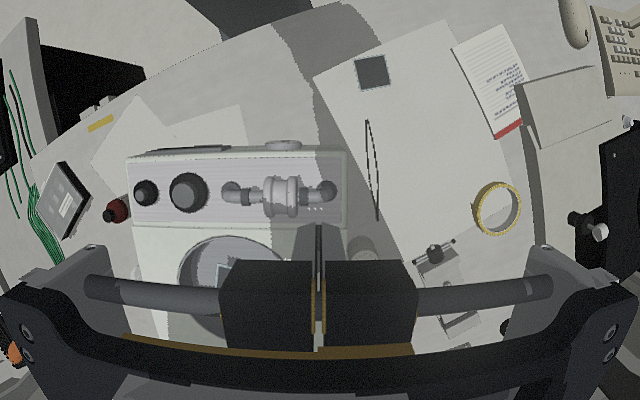

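```bash
cat >> h.py <<'E'
def wproj(c,P):
    T=c['T_tool_cam'];p=(np.array(P,float)-T[:3,3])@T[:3,:3];th=np.arctan2(np.hypot(p[0],p[1]),p[2]);f=th/np.hypot(p[0],p[1])*c['fx'];return p[0]*f+c['cx'],p[1]*f+c['cy']
def wray(c,o,u,v,h):
    T=c['T_tool_cam'];x=np.array([u-c['cx'],v-c['cy']]);r=np.hypot(*x);th=r/c['fx'];d=np.r_[x/r*np.sin(th),np.cos(th)]
    M=Ro.from_quat(np.r_[o['tool_rot'][1:],o['tool_rot'][0]]).as_matrix()
    d=M@T[:3,:3]@d;q=M@T[:3,3]+o['tool_pos'];return co(q+d*(h-q[2])/d[2])
E
python3 - <<'E'
from h import *
np.set_printoptions(precision=4,suppress=True)
o=get_obs();c=capture('wrist')
for z in(.014,0,-.005,-.03,-.05): print(z,[np.round(wproj(c,(0,s,z))) for s in(0,.0125)],np.round(wproj(c,(-.008,0,z))))
for n,u,v,h in [('start',189,192,.123),('stop',146,193,.12),('sleeveL',299,192,.14),('sleeveR',263,192,.14),('sl rim top L',299,178,.127),('pipeLend',328,190,.12)]: print(n,wray(c,o,u,v,h))
T=c['T_tool_cam']
for u,v in [(318,235),(318,255),(270,300),(370,265),(360,300)]:
    x=np.array([u-c['cx'],v-c['cy']]);r=np.hypot(*x);th=r/c['fx'];z=c['z_map'][v,u];p=np.r_[x/r*np.tan(th)*z,z];print(u,v,T[:3,:3]@p+T[:3,3])
save('w1c',np.vstack([cv2.resize(c['img'][150:300,220:420],(800,600),interpolation=2)]))
E
```

```text
0.014 [array([318., 236.]), array([338., 236.])] [318. 248.]
0 [array([318., 245.]), array([340., 245.])] [318. 257.]
-0.005 [array([318., 248.]), array([340., 248.])] [318. 261.]
-0.03 [array([318., 269.]), array([343., 268.])] [318. 282.]
-0.05 [array([318., 290.]), array([347., 289.])] [318. 305.]
start [-0.101  -0.0271  0.123 ]
stop [-0.0994 -0.0827  0.12  ]
sleeveL [-0.1049  0.0884  0.14  ]
sleeveR [-0.1049  0.055   0.14  ]
sl rim top L [-0.1154  0.0877  0.127 ]
pipeLend [-0.1022  0.1155  0.12  ]
318 235 [ 0.0083 -0.0001 -0.0054]
318 255 [ 0.0082 -0.0001 -0.0317]
270 300 [ 0.0328 -0.0107 -0.1083]
370 265 [ 0.0336  0.0139 -0.0927]
360 300 [ 0.0324  0.0094 -0.1077]
```

View pics/w1c.png

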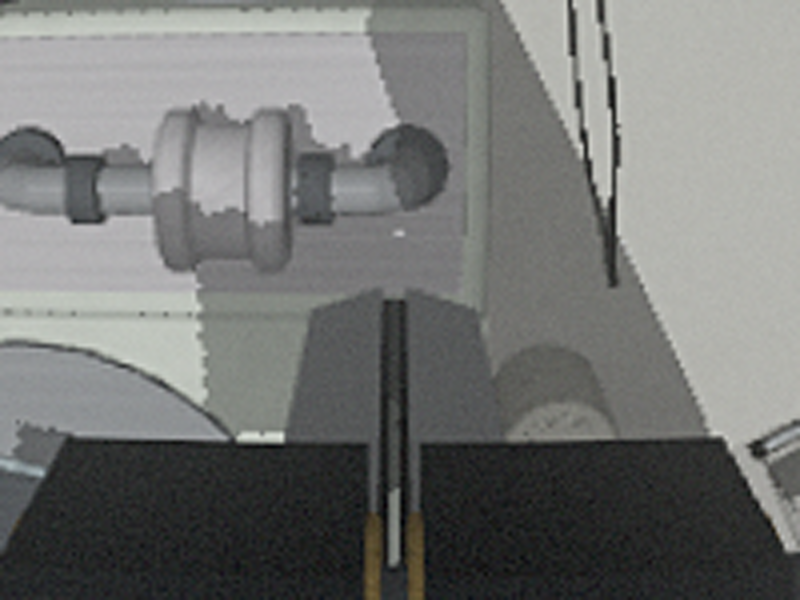

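The crop shows the sleeve (220+153/4 to 220+292/4, row ~197), a collar on each side, and bevelled fingertips. The wrist and fixed cameras differ in y, so I'll check with settled arm and the depth maps.

Run:
```python
from h import *
np.set_printoptions(precision=4,suppress=True)
capture('wrist');o=get_obs();c=capture('wrist')
print(co(o['tool_pos']),o['qvel'])
g=cv2.cvtColor(c['img'],cv2.COLOR_RGB2GRAY)
cs=cv2.HoughCircles(cv2.medianBlur(g,3)[160:230,120:230],cv2.HOUGH_GRADIENT,1,25,param1=80,param2=12,minRadius=8,maxRadius=25);print(cs+np.array([120,160,0]) if cs is not None else 0)
for n,u,v,h in [('slL',293,197,.14),('slR',258,197,.14)]: print(n,wray(c,o,u,v,h))
# depth-based point cloud of wrist
T=c['T_tool_cam'];M=Ro.from_quat(np.r_[o['tool_rot'][1:],o['tool_rot'][0]]).as_matrix()
vv,uu=np.mgrid[100:260,100:400];x=np.stack([uu-c['cx'],vv-c['cy']],-1);r=np.linalg.norm(x,axis=-1)+1e-9
Z=c['z_map'][100:260,100:400];p=np.concatenate([x/r[...,None]*(np.tan(r/c['fx'])*Z)[...,None],Z[...,None]],-1)
W=co((p@T[:3,:3].T+T[:3,3])@M.T+o['tool_pos'])
def clus(n,W,lo,hi):
    m=np.all((W>lo)&(W<hi),-1);q=W[m];print(n,len(q),q.min(0) if len(q) else'',q.max(0) if len(q) else '',q.mean(0) if len(q) else'')
t=capture('top');s=capture('scene')
for n,cc,W2 in [('wrist',c,W)]+[(n,k,None) for n,k in(('top',t),('scene',s))]:
    if W2 is None:
        vv,uu=np.mgrid[0:400,0:640];Z=cc['z_map'];p=np.stack([(uu-cc['cx'])/cc['fx']*Z,(vv-cc['cy'])/cc['fy']*Z,Z],-1);W2=co((p-cc['t'])@cc['R'])
    clus(n+' start',W2,(-.13,-.07,.117),(-.07,.0,.13));clus(n+' stop',W2,(-.13,-.13,.115),(-.07,-.065,.13))
    clus(n+' sleeve',W2,(-.13,.02,.138),(-.07,.1,.15)); clus(n+' deck',W2,(-.2,-.2,.096),(-.07,.2,.105))
    clus(n+' lidtop',W2,(-.02,-.2,.24),(.05,.2,.28));clus(n+' tip',W2,(-.14,.08,.21),(-.06,.13,.26))
save('t2',cv2.resize(t['img'][115:270,225:380],(600,600)))
```

```text
[-0.0991  0.1077  0.2499] [-0.0121 -0.0127 -0.0002 -0.003   0.0017 -0.0021  0.0019]
[[[184.5 191.5  19.3]
  [141.5 191.5  12.1]
  [224.5 191.5  10. ]]]
slL [-0.0996  0.0847  0.14  ]
slR [-0.0995  0.0518  0.14  ]
wrist start 512 [-0.1108 -0.0523  0.1171] [-0.0834 -0.0247  0.1269] [-0.0982 -0.0369  0.1238]
wrist stop 181 [-0.1111 -0.1072  0.115 ] [-0.0855 -0.0804  0.1252] [-0.098  -0.0921  0.1199]
wrist sleeve 1008 [-0.1154  0.0278  0.138 ] [-0.0804  0.0892  0.1493] [-0.0991  0.0657  0.144 ]
wrist deck 9147 [-0.1384 -0.1279  0.096 ] [-0.07    0.1316  0.105 ] [-0.1102  0.0154  0.1021]
wrist lidtop 0   
wrist tip 511 [-0.1097  0.0954  0.2366] [-0.1064  0.1202  0.26  ] [-0.1087  0.1076  0.2508]
top start 117 [-0.1126 -0.0554  0.1172] [-0.0806 -0.0269  0.127 ] [-0.0997 -0.0406  0.1216]
top stop 37 [-0.1113 -0.1087  0.1154] [-0.0878 -0.0854  0.124 ] [-0.0998 -0.0965  0.1192]
top sleeve 60 [-0.1148  0.049   0.1382] [-0.084   0.0789  0.1479] [-0.1034  0.0578  0.1421]
top deck 2134 [-0.1406 -0.1295  0.096 ] [-0.07   0.129  0.105] [-0.1102 -0.0137  0.0999]
top lidtop 975 [ 0.0041 -0.1179  0.24  ] [0.0343 0.1173 0.2689] [ 0.0202 -0.0016  0.2521]
top tip 0   
scene start 99 [-0.1101 -0.0529  0.1171] [-0.0842 -0.0248  0.1277] [-0.0973 -0.0414  0.123 ]
scene stop 43 [-0.1079 -0.1101  0.115 ] [-0.0884 -0.0886  0.1272] [-0.0972 -0.0973  0.1197]
scene sleeve 117 [-0.113   0.0313  0.138 ] [-0.0804  0.0803  0.1491] [-0.0979  0.0637  0.1435]
scene deck 1497 [-0.1379 -0.1297  0.096 ] [-0.07    0.1309  0.105 ] [-0.1109 -0.0217  0.1014]
scene lidtop 440 [ 0.006  -0.1181  0.2402] [0.037  0.1171 0.269 ] [ 0.0198 -0.0159  0.255 ]
scene tip 71 [-0.109   0.0937  0.2376] [-0.0886  0.1198  0.2598] [-0.1017  0.1015  0.251 ]
```

```bash
python3 -m handwheel '[[[0,0,0.03],[0,0,0]],[[0,0,0.03],[0,0,0]],[[0,0,0.02],[0,0,0]],[[0,0,0.008],[0,0,0]],[[0,0,0],[0,0,0]],[[0,0,0],[0,0,0]],[[0,0,0],[0,0,0]]]'
python3 -c "
from h import *
o=get_obs();print(co(o['tool_pos']),o['contact_force']@RC)"
```

```text
time: 3.45
tool_pos: [0.5308, 0.0464, 0.1627]
tool_rot: [0.001, 0.16, 0.987, 0.0]
contact_force: [0.1, -0.2, -0.5]
finger_gap: 0.001
[-0.09768995  0.10702147  0.1626888 ] [ 0.16354764 -0.10427153 -0.46124183]
```

```bash
python3 -m handwheel '[[[0,0,0.005],[0,0,0]],[[0,0,0.003],[0,0,0]],[[0,0,0],[0,0,0]],[[0,-0.005,0],[0,0,0]],[[0,-0.005,0],[0,0,0]],[[0,-0.003,0],[0,0,0]],[[0,-0.003,0],[0,0,0]],[[0,0,0],[0,0,0]],[[0,0,0],[0,0,0]]]'
python3 -c "
from h import *
o=get_obs();print(co(o['tool_pos']),o['contact_force']@RC)
c=capture('wrist');save('w2',cv2.resize(c['img'][150:270,200:400],(800,480),interpolation=2))"
```

```text
time: 4.35
tool_pos: [0.5249, 0.031, 0.1535]
tool_rot: [0.0, 0.16, 0.987, 0.0]
contact_force: [0.3, -0.3, 0.4]
finger_gap: 0.007
[-0.09841203  0.09050414  0.15349965] [ 0.41736434 -0.17103698  0.38279834]
```

View pics/w2.png

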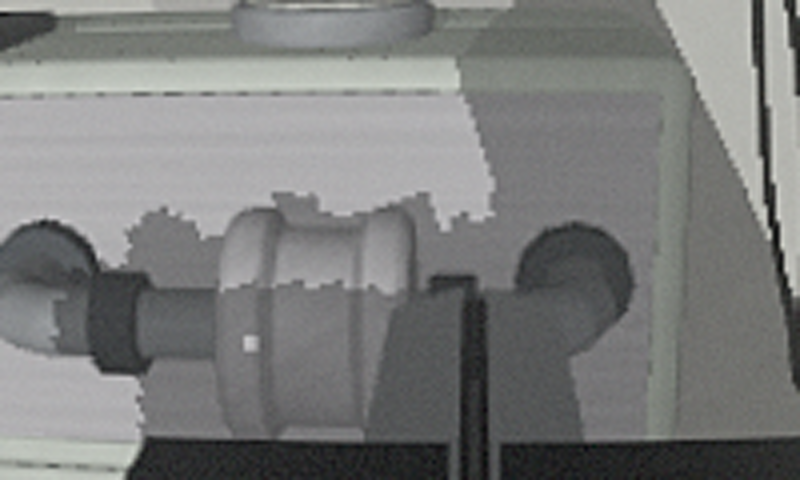

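The view shows the fingertip just left of the sleeve, above the collar, with the travel gap still open to the right collar. I'll push.

```bash
for i in 1; do python3 -m handwheel '[[[0,-0.003,0],[0,0,0]],[[0,-0.003,0],[0,0,0]],[[0,-0.003,0],[0,0,0]],[[0,-0.003,0],[0,0,0]],[[0,-0.003,0],[0,0,0]],[[0,0,0],[0,0,0]]]'; done
python3 -c "
from h import *
o=get_obs();print(co(o['tool_pos']),o['contact_force']@RC)"
python3 -m handwheel '[[[0,-0.002,0],[0,0,0]],[[0,-0.002,0],[0,0,0]],[[0,-0.002,0],[0,0,0]],[[0,0,0],[0,0,0]],[[0,0,0],[0,0,0]]]'
python3 -c "
from h import *
o=get_obs();print(co(o['tool_pos']),o['contact_force']@RC)"
```

```text
time: 5.0
tool_pos: [0.52, 0.0162, 0.1535]
tool_rot: [-0.0, 0.16, 0.987, -0.0]
contact_force: [0.4, 2.1, 2.5]
finger_gap: 0.007
[-0.09837106  0.07493245  0.15353044] [-0.26075044  2.10240333  2.48353038]
time: 5.5
tool_pos: [0.5192, 0.0136, 0.1538]
tool_rot: [0.001, 0.159, 0.987, 0.002]
contact_force: [1.1, 7.3, 1.8]
finger_gap: 0.004
[-0.0982605   0.07220348  0.15384043] [-1.23701765  7.26136472  1.78884739]
```

```bash
python3 -m handwheel '[[[0,-0.002,0],[0,0,0]],[[0,-0.002,0],[0,0,0]],[[0,0,0],[0,0,0]],[[0,0,0],[0,0,0]],[[0,0,0],[0,0,0]]]'
python3 -c "
from h import *
o=get_obs();print(co(o['tool_pos']),o['contact_force']@RC)
c=capture('wrist');save('w3',cv2.resize(c['img'][150:270,200:400],(800,480),interpolation=2))"
```

```text
time: 6.0
tool_pos: [0.5192, 0.0128, 0.1543]
tool_rot: [0.002, 0.158, 0.987, 0.003]
contact_force: [3.4, 14.2, 4.2]
finger_gap: 0.006
[-0.09802541  0.07140976  0.15432346] [-1.27074127 14.57102797  4.22682708]
```

View pics/w3.png

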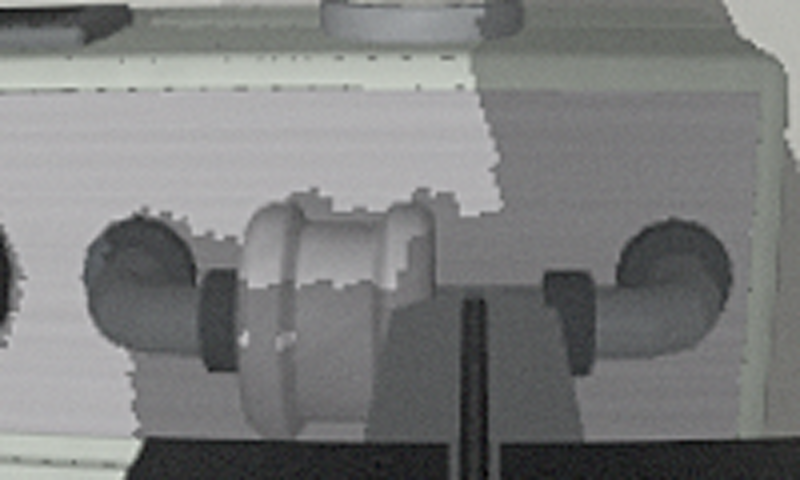

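The sleeve sits against the right collar (crop x≈240) and the force has risen to 14.6 N, so the valve is at its stop. Next I back off, rise, and go behind the lid's upper edge. I'll also work out the lid arc.

```bash
python3 -m handwheel '[[[0,0.01,0],[0,0,0]],[[0,0.01,0],[0,0,0]],[[0,0,-0.04],[0,0,0]],[[0,0,-0.05],[0,0,0]],[[0,0,-0.05],[0,0,0]],[[0,0,-0.04],[0,0,0]],[[-0.03,-0.02,0],[0,0,0]],[[-0.04,-0.02,0],[0,0,0]],[[-0.04,-0.02,0],[0,0,0]],[[-0.04,-0.02,0],[0,0,0]],[[-0.01,-0.005,0],[0,0,0]],[[0,0,0],[0,0,0]],[[0,0,0],[0,0,0]],[[0,0,0],[0,0,0]]]'
python3 - <<'E'
from h import *
np.set_printoptions(precision=4,suppress=True)
o=get_obs();print(co(o['tool_pos']),o['contact_force']@RC)
th=np.arange(.9,-.01,-.075);P=np.c_[.127-.17*np.cos(th)+.0055*np.sin(th)+.008,.108+.17*np.sin(th)+.0055*np.cos(th)+.014]
for t,p,d in zip(th,P,np.r_[[[0,0]],-np.diff(P,axis=0)]): print(round(t,3),p,d)
E
```

```text
time: 7.45
tool_pos: [0.6475, -0.1031, 0.3336]
tool_rot: [-0.0, 0.159, 0.987, 0.0]
contact_force: [-0.2, 0.4, -0.1]
finger_gap: 0.006
[0.0605 0.0024 0.3336] [-0.3135  0.2796 -0.0659]
0.9 [0.0336 0.2586] [0. 0.]
0.825 [0.0237 0.2506] [0.0099 0.008 ]
0.75 [0.0144 0.2419] [0.0093 0.0087]
0.675 [0.0057 0.2325] [0.0086 0.0094]
0.6 [-0.0022  0.2225] [0.0079 0.01  ]
0.525 [-0.0093  0.212 ] [0.0071 0.0106]
0.45 [-0.0157  0.2009] [0.0063 0.0111]
0.375 [-0.0212  0.1894] [0.0055 0.0115]
0.3 [-0.0258  0.1775] [0.0046 0.0119]
0.225 [-0.0295  0.1653] [0.0037 0.0122]
0.15 [-0.0323  0.1528] [0.0028 0.0124]
0.075 [-0.0341  0.1402] [0.0018 0.0126]
0.0 [-0.035   0.1275] [0.0009 0.0127]
```

```bash
python3 -m handwheel '[[[0.005,-0.002,0.03],[0,0,0]],[[0.005,0,0.03],[0,0,0]],[[0,0,0.009],[0,0,0]],[[0.006,0,0.002],[0,0,0]],[[0.006,0,0.002],[0,0,0]],[[0.005,0,0.002],[0,0,0]],[[0.005,0,0.004],[0,0,0]],[[0.005,0,0.004],[0,0,0]],[[0.0047,0,0.0043],[0,0,0]],[[0.0047,0,0.0043],[0,0,0]],[[0,0,0],[0,0,0]],[[0,0,0],[0,0,0]]]'
python3 - <<'E'
from h import *
o=get_obs();print(co(o['tool_pos']),o['contact_force']@RC)
E
```

```text
time: 8.65
tool_pos: [0.603, -0.0922, 0.2415]
tool_rot: [-0.001, 0.16, 0.987, -0.0]
contact_force: [0.0, -0.8, 1.0]
finger_gap: 0.008
[ 0.01481394 -0.00143724  0.24148643] [ 0.24339604 -0.71644673  1.02757356]
```

```bash
cat >> h.py <<'E'
def lid(cam='scene'):
    c=capture(cam);vv,uu=np.mgrid[75:260,220:400];Z=c['z_map'][75:260,220:400]
    p=np.stack([(uu-c['cx'])/c['fx']*Z,(vv-c['cy'])/c['fy']*Z,Z],-1).reshape(-1,3);W=co((p-c['t'])@c['R'])
    m=(W[:,2]>.106)&(W[:,2]<.3)&(abs(W[:,1])<.116)&(abs(W[:,1])>.085)&(W[:,0]>-.055)&(W[:,0]<.12);L=W[m]
    th=np.arctan2(L[:,2]-.108,.127-L[:,0]);r=np.hypot(L[:,2]-.108,.127-L[:,0]);k=r>.08
    return k.sum(),np.median(th[k]-.0055/r[k]),np.percentile(L[:,2],[5,50,95])
E
python3 -c "
from h import *
print(lid('scene'),lid('top'))"
```

```text
(np.int64(379), np.float64(0.7427855229914645), array([0.13129784, 0.19884369, 0.23254228])) (np.int64(409), np.float64(0.72294547338736), array([0.12900327, 0.18826895, 0.23014956]))
```

The lid is following: θ is about 0.73 against 0.75 planned. I'll continue the arc.

```bash
python3 -m handwheel '[[[0.0043,0,0.0047],[0,0,0]],[[0.0043,0,0.0047],[0,0,0]],[[0.004,0,0.005],[0,0,0]],[[0.004,0,0.005],[0,0,0]],[[0.0036,0,0.0053],[0,0,0]],[[0.0036,0,0.0053],[0,0,0]],[[0.0032,0,0.0055],[0,0,0]],[[0.0032,0,0.0055],[0,0,0]],[[0.0028,0,0.0058],[0,0,0]],[[0.0028,0,0.0058],[0,0,0]],[[0.0023,0,0.006],[0,0,0]],[[0.0023,0,0.006],[0,0,0]],[[0.0018,0,0.0061],[0,0,0]],[[0.0018,0,0.0061],[0,0,0]],[[0,0,0],[0,0,0]]]'
python3 - <<'E'
from h import *
o=get_obs();print(co(o['tool_pos']),o['contact_force']@RC,lid('scene'))
E
```

```text
time: 10.25
tool_pos: [0.5607, -0.0779, 0.164]
tool_rot: [-0.001, 0.16, 0.987, 0.0]
contact_force: [0.4, -0.6, 0.4]
finger_gap: 0.003
[-0.02976862 -0.00134531  0.16399455] [ 0.5450752  -0.46380448  0.40928509] (np.int64(767), np.float64(0.22092592580128115), array([0.11895917, 0.14295345, 0.28948804]))
```

```bash
python3 -m handwheel '[[[0.0014,0,0.005],[0,0,0]],[[0.001,0,0.005],[0,0,0]],[[0.001,0,0.005],[0,0,0]],[[0.0008,0,0.004],[0,0,0]],[[0.0006,0,0.004],[0,0,0]],[[0.0004,0,0.003],[0,0,0]],[[0.0003,0,0.003],[0,0,0]],[[0,0,0.002],[0,0,0]],[[0,0,0.002],[0,0,0]],[[0,0,0.002],[0,0,0]],[[0,0,0.001],[0,0,0]],[[0,0,0],[0,0,0]],[[0,0,0],[0,0,0]]]'
python3 - <<'E'
from h import *
o=get_obs();print(co(o['tool_pos']),o['contact_force']@RC,lid('scene'))
E
```

```text
time: 11.6
tool_pos: [0.5566, -0.0765, 0.129]
tool_rot: [-0.0, 0.16, 0.987, -0.0]
contact_force: [0.0, 0.3, -0.1]
finger_gap: 0.005
[-0.03417139 -0.00132491  0.12898043] [-0.0744622   0.28480183 -0.14352228] (np.int64(747), np.float64(0.011176297640179356), array([0.1099363 , 0.11450289, 0.25284525]))
```

```bash
python3 -m handwheel '[[[0,0,0.001],[0,0,0]],[[0,0,0.001],[0,0,0]],[[0,0,0.001],[0,0,0]],[[0,0,0.001],[0,0,0]],[[0,0,0],[0,0,0]],[[0,0,0],[0,0,0]]]'
python3 - <<'E'
from h import *
o=get_obs();print(co(o['tool_pos']),o['contact_force']@RC)
E
```

```text
time: 12.25
tool_pos: [0.5568, -0.0765, 0.1275]
tool_rot: [0.001, 0.16, 0.987, 0.0]
contact_force: [-4.6, 1.5, 21.1]
finger_gap: 0.005
[-0.03395006 -0.00128795  0.12754948] [-4.85712241 -0.0590299  21.1412373 ]
```

```bash
python3 -m handwheel '[[[0,0,0.001],[0,0,0]],[[0,0,0.001],[0,0,0]],[[0,0,0.001],[0,0,0]],[[0,0,0.001],[0,0,0]],[[0,0,0],[0,0,0]],[[0,0,0],[0,0,0]]]'
python3 - <<'E'
from h import *
o=get_obs();print(co(o['tool_pos']),o['contact_force']@RC,lid('scene'))
E
```

```text
time: 12.85
tool_pos: [0.5569, -0.0766, 0.1271]
tool_rot: [0.001, 0.16, 0.987, 0.001]
contact_force: [-12.7, 2.7, 48.9]
finger_gap: 0.009
[-0.03383758 -0.00132238  0.12712727] [-12.94128864  -1.46959306  48.91436014] (np.int64(746), np.float64(0.005461511025480682), array([0.1093166 , 0.11398636, 0.25043789]))
```

The lid is hard against its seat: z stopped at 0.127 and the force rose sharply. I'll lift and go above the start button.

```bash
python3 -m handwheel '[[[0,0,-0.005],[0,0,0]],[[0,0,-0.02],[0,0,0]],[[0,0,-0.03],[0,0,0]],[[0.02,-0.012,0],[0,0,0]],[[0.025,-0.015,0],[0,0,0]],[[0.02,-0.012,0],[0,0,0]],[[0,0,0],[0,0,0]],[[0,0,0],[0,0,0]],[[0,0,0],[0,0,0]],[[0,0,0],[0,0,0]]]'
python3 - <<'E'
from h import *
o=get_obs();print(co(o['tool_pos']),o['contact_force']@RC,lid('scene'))
c=capture('wrist');save('w4',cv2.resize(c['img'][140:270,100:400],(800,347),interpolation=2))
print(wproj(c,(0,0,.045)))
E
```

```text
time: 13.9
tool_pos: [0.4838, -0.0927, 0.176]
tool_rot: [0.0, 0.159, 0.987, 0.0]
contact_force: [-0.5, -0.9, -0.2]
finger_gap: 0.006
[-0.09799465 -0.03981516  0.17595076] [-0.19675976 -0.96296002 -0.19254216] (np.int64(468), np.float64(0.001432147247255263), array([0.10978353, 0.11374843, 0.1163964 ]))
(np.float64(318.0720955055701), np.float64(220.15285576513384))
```

View pics/w4.png

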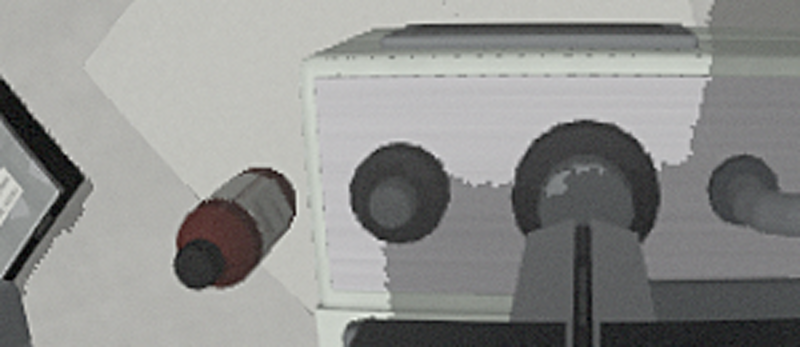

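The picture shows the fingers directly above the large button (crop 586,195, matching the tool axis). The small stop button is well clear at crop 400,195. I'll press.

```bash
python3 -m handwheel '[[[0,0,0.015],[0,0,0]],[[0,0,0.015],[0,0,0]],[[0,0,0.006],[0,0,0]],[[0,0,0.003],[0,0,0]],[[0,0,0.002],[0,0,0]],[[0,0,0.002],[0,0,0]],[[0,0,0.002],[0,0,0]],[[0,0,0],[0,0,0]],[[0,0,0],[0,0,0]]]'
python3 - <<'E'
from h import *
o=get_obs();print(co(o['tool_pos']),o['contact_force']@RC)
E
```

```text
time: 14.9
tool_pos: [0.4824, -0.0928, 0.1316]
tool_rot: [-0.0, 0.16, 0.987, 0.0]
contact_force: [-3.3, 1.3, 6.7]
finger_gap: 0.008
[-0.09933697 -0.0404211   0.13157579] [-3.54487225  0.15811408  6.68531507]
```

```bash
python3 -m handwheel '[[[0,0,0.001],[0,0,0]],[[0,0,0.001],[0,0,0]],[[0,0,0],[0,0,0]],[[0,0,0],[0,0,0]]]'
python3 - <<'E'
from h import *
o=get_obs();print(co(o['tool_pos']),o['contact_force']@RC)
E
```

```text
time: 15.3
tool_pos: [0.4824, -0.0928, 0.1312]
tool_rot: [0.0, 0.16, 0.987, 0.001]
contact_force: [-6.9, 2.3, 23.8]
finger_gap: 0.004
[-0.09927121 -0.04042065  0.13119695] [-7.32339271e+00 -4.22753083e-03  2.37988524e+01]
```

The button is at its bottom stop: 24 N, with z at 0.1312, the height expected for fully down. I'll release, retreat and check everything.

```bash
python3 -m handwheel '[[[0,0,-0.005],[0,0,0]],[[0,0,-0.015],[0,0,0]],[[0,0,-0.04],[0,0,0]],[[0,0,-0.04],[0,0,0]],[[0.03,0.03,-0.03],[0,0,0]],[[0.04,0.04,0],[0,0,0]],[[0.03,0.04,0],[0,0,0]],[[0,0.04,0],[0,0,0]],[[0,0.04,0],[0,0,0]],[[0,0.04,0],[0,0,0]],[[0,0,0],[0,0,0]],[[0,0,0],[0,0,0]],[[0,0,0],[0,0,0]],[[0,0,0],[0,0,0]]]'
python3 - <<'E'
from h import *
import pickle
np.set_printoptions(precision=4,suppress=True)
o=get_obs();print(co(o['tool_pos']),o['contact_force'],lid('scene'))
a,b=pickle.load(open('c.pkl','rb'))
for n,c0 in(('scene',a),('top',b)):
    c=capture(n)
    vv,uu=np.mgrid[0:400,0:640];Z=c['z_map'];p=np.stack([(uu-c['cx'])/c['fx']*Z,(vv-c['cy'])/c['fy']*Z,Z],-1);W=co((p-c['t'])@c['R'])
    for nm,lo,hi in(('start',(-.13,-.07,.117),(-.07,.0,.13)),('stop',(-.13,-.13,.115),(-.07,-.065,.13)),('sleeve',(-.13,.0,.138),(-.07,.1,.15))):
        q=W[np.all((W>lo)&(W<hi),-1)];print(n,nm,len(q),q.mean(0),q[:,2].max())
    if n=='scene': A=c['img'][75:275,200:440]
    else: B=c['img'][90:290,180:420]
save('end',np.hstack([cv2.resize(A,(400,333)),cv2.resize(B,(400,333))]))
E
```

```text
time: 16.7
tool_pos: [0.4639, 0.148, 0.2581]
tool_rot: [0.0, 0.161, 0.987, -0.0]
contact_force: [0.6, 0.5, 0.0]
finger_gap: 0.004
[-0.1934  0.182   0.2581] [0.6043 0.5009 0.0468] (np.int64(777), np.float64(0.001422995773448038), array([0.1095, 0.1136, 0.1163]))
scene start 99 [-0.0975 -0.0409  0.1228] 0.12565650998532107
scene stop 46 [-0.0973 -0.097   0.1195] 0.1252353159948072
scene sleeve 125 [-0.0976  0.0486  0.1431] 0.14871127825660407
top start 115 [-0.1002 -0.0406  0.1218] 0.12661218991815637
top stop 39 [-0.0992 -0.0975  0.1191] 0.12375372882121119
top sleeve 152 [-0.1     0.0482  0.1424] 0.14876466092922816
```

View pics/end.png

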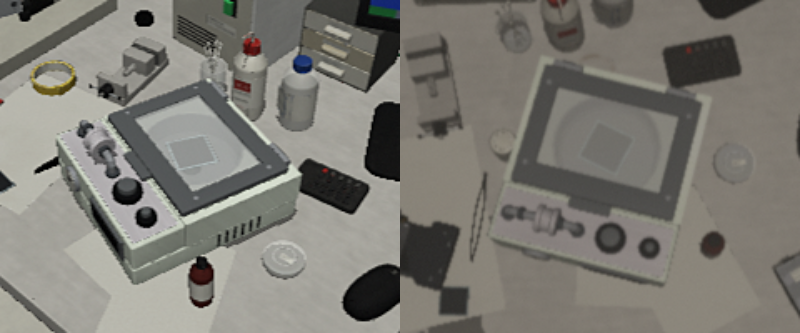

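The closing view shows the sleeve at the right collar, the lid flat shut with the plate centred under its window, both buttons up, and the neighbouring objects in place.

```bash
python3 -c "
from bench import finish_job
print(finish_job())"
```

```text
the job is handed in; nothing more can be done
None
```

I did all three steps in the order asked, using only the closed fingertips, and handed the job in at about 17 s of the 51 s allowed.

- **Valve:** I pushed the sleeve right until the force rose to about 14.6 N. The wrist picture then showed it against the right-hand collar.
- **Lid:** I brought it down slowly along its arc and pressed it onto its seat. It still read about 0.001 rad open after I let go, which is within the measuring error. My last press reached about 49 N at the fingertip, more than was needed; the 40 N limit is for the arm and gripper body, and the wrist limit is 120 N.
- **Start button:** I pressed it to its bottom stop (about 24 N, fingertip about 117 mm above the bench, as expected for fully down). It came back up to about 123 mm after release.

In the last check the stop button was still up, and the plate lay on the chuck under the window. The nearby objects visible in the final picture looked undisturbed, and the robot was touching nothing.

**Disagreements:** an early wrist-camera position was off by about 13 mm because the arm was still settling; after a repeat, the cameras agreed to about 3 mm. The cameras' average sleeve positions before and after differ by only 10–15 mm rather than the full 18 mm. The sleeve was only partly visible in the first views, so I relied on the rise in force and the collar picture instead.

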